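# Hook out the thread tray and put the spool away

## Task

Pick up the small hook tool, hook its bent end into the hole in the steel tab of the wider thread tray, and pull that tray out as far as it goes, without using the fingers on the tray for this. Lay the hook back down on the table, then stand the loose thread spool upright in the tray's empty compartment and leave the tray out. Leave the narrow tray shut and do not knock over or push about the other things on the table.

Things in the scene. Friction and masses are not known exactly. Their poses are not given: they have to be found in the camera images.
- chest: low wooden thread chest, fixed, 170 deep x 250 wide x 115 mm high. Origin: centre of its underside; x points from its front to its back, y across, z up. Its front (x = -85 mm) has two open bays side by side with a low wooden tray in each, sliding out towards -x: the wide one (140 mm) at y = -43.5 mm, the narrow one (72 mm, full of spools) at y = +77.5 mm.
- tray (a joint): how far the wide tray is out, m: 0 fully in, 0.100 at its end stop (starts 0 to 12 mm out). It slides with about 1.5 N of friction and stays where it is left.
- side_tray (a joint): how far the narrow tray is out, m: 0 fully in, 0.100 fully out; starts at 0.
- tray_hole (a point): centre of the wide tray's finger hole (upright, round, 16 mm), at the top of its tab, z = 58 mm; moves with the tray. The tab is flat steel, 5 mm thick, 34 mm wide, sticking out 30 mm from the tray's front at rim height, free below; the hole is 15 mm from the tray's front. The narrow tray has the same tab. Axes as the chest: x points into the chest.
- tray_empty (a point): centre of the floor (z = 38 mm) of the wide tray's empty front compartment, 61 mm (x) x 64 mm (y) inside, walls 18 to 20 mm high (rim z = 58 mm); moves with the tray, axes as the chest. It lies 49.5 mm in +x and 34 mm in +y from the hole. Beside it at -y: three flat bobbins 11 mm high; 75 mm behind it: a row of four upright spools 50 mm high.
- hook: hook tool, about 90 g, standing on its flat-bottomed dark wooden handle (90 long x 20 wide x 34 mm high). Origin: centre of the handle's underside; x along the handle to the hook, z up. A 7 mm steel shank leaves the handle's front 28 mm above the underside, runs to x = 90 mm and there bends straight down, ending 4.5 mm above the underside: 20 mm of hook below the shank.
- hook_tip (a point): lowest end of the hook's bent-down 7 mm rod, at (90, 0, 4.5) mm of the hook; axes as the hook.
- spool: loose wooden thread spool, brown thread, standing upright: 55 mm high, two 30 mm flanges (4 mm thick) and 27 mm thread between them, about 40 g. Origin: centre of its underside, z up its axis.
- cone: bystander: pale thread cone, 60 mm wide at the foot, 95 mm high, standing. Origin: centre of its underside, z up.
- jar: bystander: glass jar with steel lid, 62 mm wide, 80 mm high, standing. Origin: centre of its underside, z up.
- scissors: bystander: scissors lying flat, about 175 mm long, 9 mm high. Origin: at the pivot, on the table; x towards the points.
- tape: bystander: round grey tape-measure case, 52 mm wide, 20 mm high, with a small steel end piece, lying flat. Origin: centre of its underside.
There are look-alikes about, which are no part of the job. Several things have the shape of the spool; the one meant has the colours described above. Of the things that look like the hook, take the one that is nearest to the robot's base at the start.

How it is judged:
On the way, in this order (a step that is already met when the one before it is completed fails the run):
1. the wide tray is being drawn out (past 30 mm) with the hook's end down in the tab's hole (value of joint tray between 0.03 and 0.08 m and horizontal distance between hook_tip and tray_hole below 0.01 m and z of hook_tip in the frame of tray_hole below -0.003 m), for 0.05 s.
2. the wide tray is pulled out to its stop (at least 90 of 100 mm) (value of joint tray above 0.09 m), for 0.05 s.
3. the hook is laid back on the table and let go (height (world z) of hook below 0.018 m and contact force between the fingers and hook below 0.1 N and linear speed of hook below 0.03 m/s), for 0.1 s.
At the end, for the whole second after the job is handed in: The wide tray is at least 85 mm out, the spool stands upright (within 0.15 rad) on the floor of its empty compartment (origin within 28 mm of the compartment's centre either way and 6 mm of its floor) at rest, the hook lies at rest on the table, and the narrow tray is in to within 10 mm (value of joint tray above 0.085 m and x of spool in the frame of tray_empty between -0.028 and 0.028 m and y of spool in the frame of tray_empty between -0.028 and 0.028 m and z of spool in the frame of tray_empty between -0.004 and 0.006 m and angle between spool's own z axis and vertical below 0.15 rad and linear speed of each of spool, hook below 0.02 m/s and height (world z) of hook below 0.018 m and value of joint side_tray below 0.01 m); the robot touches nothing.
It fails at once if the fingers push or pull the wide tray before it is out (contact force between the fingers and tray above 1 N and value of joint tray below 0.085 m).
It fails at once if the narrow tray is pulled out more than 15 mm (value of joint side_tray above 0.015 m).
It fails at once if the cone or the jar is tipped over (angle between any of cone, jar's own z axis and vertical above 0.5 rad).
It fails at once if a bystander is pushed more than 30 mm (distance of any of cone, jar, scissors, tape from where it was at the start of the episode above 0.03 m).
It also fails if it takes over 59 s, if anything falls off the work surface, if the arm or the gripper's body presses on something with over 40 N, if the wrist force passes 120 N, or if a joint passes its speed limit or range.

## Robot

A 6-joint arm with a two-finger parallel gripper is mounted at the origin on the work surface. World frame = base frame: x ahead of the robot, y to its left, z up, the work surface at z = 0. Lengths are in m, angles in rad, forces in N, time in s.
With the tool pointing down it reaches from about 0.3 to 0.775 m from the base axis. Payload 14.6 kg.
Tool frame: the origin (TCP) lies on the front face of the gripper's body, between the roots of the fingers; the fingertips stand 97 mm ahead of it and the grasp point (between the pads) lies 78 mm ahead of it; z points along the fingers, x is the direction in which the jaws open and shut, and the axes are right-handed (so a half turn about z gives the same grasp; the last joint's range is limited). The gripper opens to 94 mm and grips with 3 to 60 N. Pads are 16 mm wide; open, the fingers measure 119 mm over their backs; the gripper's body (75 mm by 177 mm) begins 78 mm behind the grasp point.
Start: joints at [-1.238, 0.3, 1.521, -0, 1.321, -0.067], TCP at [0.214, -0.507, 0.303] pointing down, gripper open.
Joint ranges: [-3.03, 3.03], [-0.79, 2.21], [0.23, 2.52], [-1.04, 4.18], [0, 3.07], [-2.55, 2.55]. Speed limits (rad/s): [2.22, 2.22, 2.57, 3.14, 3.14, 3.14].

## Interface

Orientations are given as [roll, pitch, yaw] about the fixed x, y, z axes, in that order (R = Rz(yaw) Ry(pitch) Rx(roll)).
In Python, from station import sensors, camera, ctrl gives the robot as it stands.
- The arm moves only by the tool move_arm, never from a script. Its argument "rows" is text: rows parted by semicolons, each of 6 numbers parted by spaces: the shift along the tool's x, y, z in mm, then the turn, a rotation vector about the tool's x, y, z in rad. In form: x y z wx wy wz; .... A call has 1 to 20 rows; each row shifts and turns the pose as measured when the row begins, along the tool's axes as they then stand; what a row does not reach is not made up. A row lasts 1/8 s, in which the tool goes at most 62.5 mm and 10.7 degrees, less where a joint would pass 70% of its speed; a pose out of reach is approached as far as the arm can. A call with a gripper value outside its range is refused whole. "grip" is the opening, from -1 (shut) to 1 (fully open), set as the call begins (left out, the last holds). The fingers move at their own pace and stop on an object; "newtons" is the grip in N (left out, the last holds). Time passes only in rows, so rows that do not move let the fingers close. It gives the time, the measured TCP pose, the force and the opening at its end, in the units of the state.
- sensors.get_obs(): the state, without advancing time (a new reading comes with each control period).
- camera(name): name is "side" or "top" or "wrist"; returns a dict with "color" (420x560x3 uint8, blue, green, red), "z_map" (420x560 float32, m along the optical axis (not along the pixel's ray), 0 where there is no reading), "mtx" (3x3 intrinsics, pixels), "position" and "attitude" of the camera in the world; the wrist camera has in their place "hand_eye" (4x4, takes a point from camera to tool coordinates, whose origin is the TCP and whose axes are the tool frame's). Camera axes: x right, y down, z forward; pixel columns grow to the right and rows downward; lengths in m; the calibration is good to about 2 mm. A picture is of the moment at which its call begins: read the wrist's pose just before it.
- ctrl.hand_in(): hands the job in, once; it reports no verdict.
The state is a dict: "time_s": time; "qpos": joint angles; "joint_vel": joint speeds; "tau": joint torques, N m; "ee_pos": TCP position; "eef_rot": TCP orientation; "force": force on the tool from outside, world axes, zero at the start; "moment": the same for the moment, N m; "grip_width": finger opening in m.
Only numpy, scipy, OpenCV 4.12 (cv2) and the standard library are available. Lean on these libraries where they do the work, as an engineer would, in place of code of your own. Each camera call takes 0.05 s, during which the arm holds its last target.

## Working session

There is one attempt and no reset: what is moved stays moved. The work goes in short steps, Python scripts to look and compute and a tool call to move; the robot and the scene stay as the last step left them, time stands still between calls to the robot, and variables do not carry over. Pictures are saved under pics/ and viewed, and the job is handed in when it is done.

Besides the shell and the picture viewer there is one more tool, called after "Request:" by a JSON object that holds its "method" and its "body", one argument or row to a line. move_arm: Moves the arm, as the interface text tells. Its arguments: {"type":"object","properties":{"rows":{"type":"string"},"grip":{"type":"number"},"newtons":{"type":"number"}},"required":["rows"]}

```bash
ls; mkdir -p pics
cat > h.py <<'E'
import numpy as np, cv2
from scipy.spatial.transform import Rotation as R
from station import sensors, camera, ctrl
def T_tool(o):
    T=np.eye(4); T[:3,:3]=R.from_euler('xyz',o['eef_rot']).as_matrix(); T[:3,3]=o['ee_pos']; return T
def snap(name,fn):
    o=sensors.get_obs(); c=camera(name)
    if 'hand_eye' in c: M=T_tool(o)@np.array(c['hand_eye'])
    else:
        M=np.eye(4); a=np.array(c['attitude']); 
        M[:3,:3]=a if a.shape==(3,3) else (R.from_euler('xyz',a).as_matrix() if a.size==3 else R.from_quat(a).as_matrix())
        M[:3,3]=c['position']
    np.savez('pics/'+fn+'.npz',color=c['color'],z=c['z_map'],K=c['mtx'],M=M); cv2.imwrite('pics/'+fn+'.png',c['color']); return c,M
def load(fn): return np.load('pics/'+fn+'.npz')
def pt(d,u,v,z=None):
    K=d['K'];M=d['M']; z=d['z'][int(v),int(u)] if z is None else z
    return M[:3,:3]@(np.array([(u-K[0,2])/K[0,0],(v-K[1,2])/K[1,1],1])*z)+M[:3,3]
def ptz(d,u,v,h): # intersect plane z=h
    K=d['K'];M=d['M'];r=M[:3,:3]@np.array([(u-K[0,2])/K[0,0],(v-K[1,2])/K[1,1],1]); return M[:3,3]+r*(h-M[2,3])/r[2]
def cloud(d):
    K=d['K'];M=d['M'];z=d['z'];v,u=np.mgrid[:z.shape[0],:z.shape[1]]
    P=np.stack([(u-K[0,2])/K[0,0]*z,(v-K[1,2])/K[1,1]*z,z],-1)@M[:3,:3].T+M[:3,3]; P[z==0]=np.nan; return P
def crop(fn,u0,v0,u1,v1,s,out):
    im=cv2.imread('pics/'+fn+'.png')[v0:v1,u0:u1]; cv2.imwrite('pics/'+out+'.png',cv2.resize(im,None,fx=s,fy=s,interpolation=cv2.INTER_CUBIC))
E
python3 - <<'E'
from h import *
for n in ['top','side','wrist']:
    c,M=snap(n,n+'0')
    print(n,{k:np.array(v).round(3).tolist() for k,v in c.items() if k not in('color','z_map')})
print(sensors.get_obs())
E
```

```text
pics
top {'mtx': [[531.951, 0.0, 288.736], [0.0, 531.951, 212.861], [0.0, 0.0, 1.0]], 'position': [0.39, -0.009, 1.344], 'attitude': [-2.992, -0.002, -1.57]}
side {'mtx': [[471.393, 0.0, 281.843], [0.0, 471.393, 204.435], [0.0, 0.0, 1.0]], 'position': [0.431, 0.613, 0.848], 'attitude': [-2.44, 0.006, -2.956]}
wrist {'mtx': [[326.133, 0.0, 274.191], [0.0, 326.133, 210.495], [0.0, 0.0, 1.0]], 'hand_eye': [[1.0, 0.001, -0.001, 0.001], [-0.0, 0.958, 0.287, -0.084], [0.001, -0.287, 0.958, -0.082], [0.0, 0.0, 0.0, 1.0]]}
{'time_s': 0.15, 'qpos': array([-1.23760361e+00,  3.00350030e-01,  1.52141782e+00,  2.84956421e-05,
        1.32069739e+00, -6.66092960e-02]), 'joint_vel': array([ 0.00190563, -0.00133075, -0.00205732,  0.00111595, -0.00026475,
       -0.00050319]), 'tau': array([ 2.74755163e-03, -5.31958473e+01, -3.52820992e+01,  7.09392107e-02,
        2.35573913e-02, -9.08757238e-05]), 'ee_pos': array([ 0.21404175, -0.50652596,  0.30222177]), 'eef_rot': array([-3.14150703e+00,  8.68813347e-04, -1.17100134e+00]), 'force': array([0.51639802, 0.39543701, 0.85980754]), 'moment': array([-0.01192332, -0.01989936, -0.08305157]), 'grip_width': 0.09393817847776144}
```

View pics/top0.png

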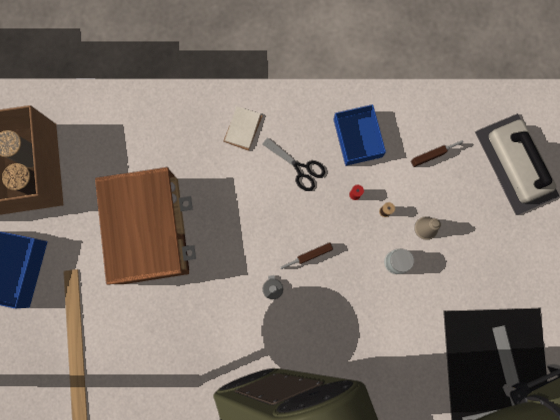

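View pics/side0.png

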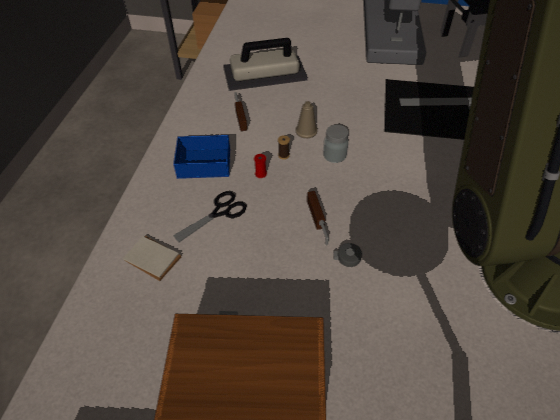

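View pics/wrist0.png

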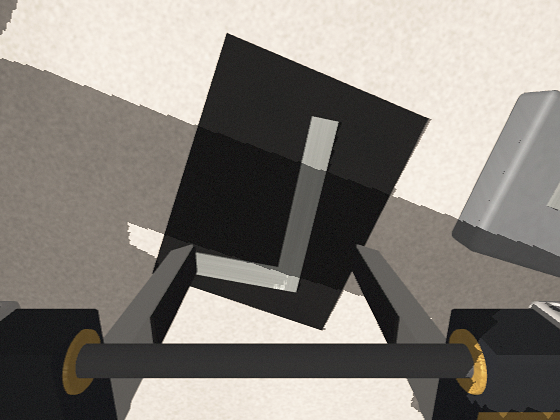

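Run:
```python
from h import *
crop('top0',90,160,220,300,5,'c1'); crop('top0',255,160,455,310,4,'c2')
d=load('top0')
for n,u,v in [('hookA',318,251),('hookB',430,155),('spool',388,209),('red',356,192),('cone',430,226),('jar',400,260),('tape',272,288),('tabW',186,203),('tabN',190,254),('chestc',142,225),('sciss',300,168)]:
    print(n,pt(d,u,v).round(4))
```

```text
hookA [ 0.4927 -0.0839  0.0258]
hookB [ 0.7356 -0.3692  0.0331]
spool [ 0.5931 -0.2542  0.0581]
red [ 0.6358 -0.177   0.0557]
cone [ 0.5481 -0.3489  0.0824]
jar [ 0.4671 -0.2748  0.0815]
tape [0.4018 0.0297 0.0217]
tabW [ 0.6176  0.2518 -0.0009]
tabN [ 0.487   0.2381 -0.0017]
chestc [0.5461 0.3304 0.1141]
sciss [ 0.7107 -0.0406 -0.0052]
```

View pics/c1.png

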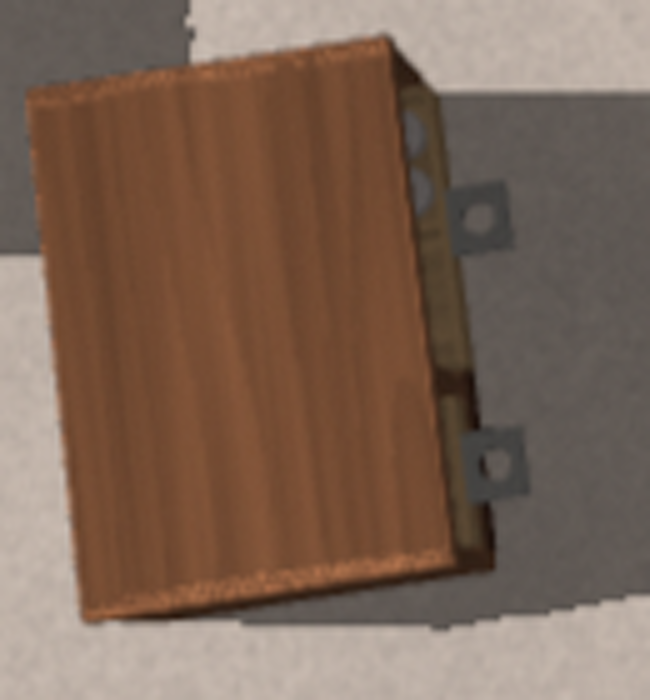

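View pics/c2.png

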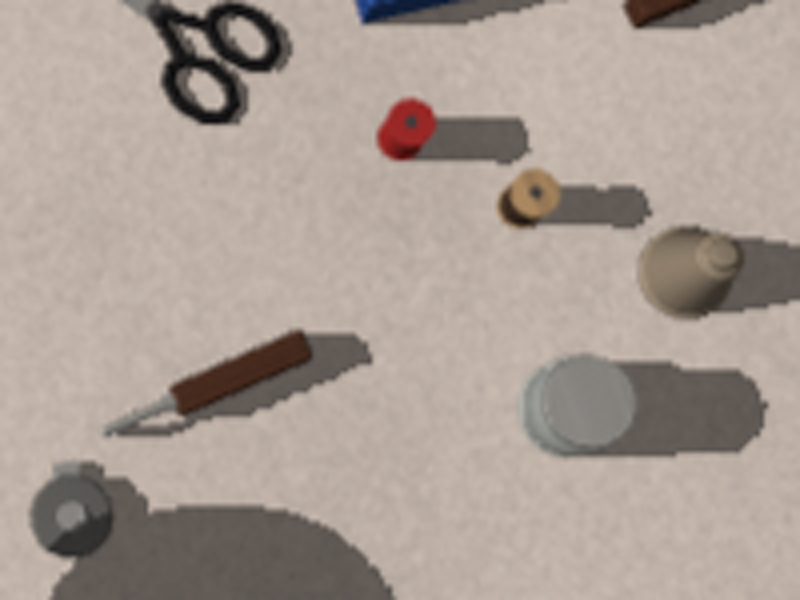

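```bash
cat >> h.py <<'E'
def go(target_pos,yaw,o=None):
    """tool-frame shift (mm) and rotvec for a tool-down target"""
    o=o or sensors.get_obs(); T=T_tool(o); Rt=R.from_euler('xyz',[np.pi,0,yaw])
    d=T[:3,:3].T@(np.array(target_pos)-T[:3,3])*1000
    rv=(R.from_matrix(T[:3,:3]).inv()*Rt).as_rotvec()
    print('now',o['ee_pos'].round(4),o['eef_rot'].round(3),'t',o['time_s'],'| shift mm',d.round(1),'rot',rv.round(3)); return d,rv
E
python3 - <<'E'
from h import *
d=load('top0')
f=lambda u,v,s,u0,v0,h: ptz(d,u/s+u0,v/s+v0,h)
cs=[f(u,v,5,90,160,.115) for u,v in [(26,90),(388,38),(455,550),(84,620)]]
print('chest',np.round(cs,4), 'c',np.mean(cs,0).round(4))
e=cs[2]-cs[1];e2=cs[3]-cs[0]; print('len',np.linalg.norm(e),np.linalg.norm(e2))
for k in (e,e2,cs[1]-cs[2]): print('chest y dir->yaw of x', np.degrees(np.arctan2(k[1],k[0])-np.pi/2)%360)
for k in(cs[0]-cs[1],cs[3]-cs[2]): print('x dir',np.linalg.norm(k),np.degrees(np.arctan2(k[1],k[0])))
hw=f(480,217,5,90,160,.058);hn=f(497,462,5,90,160,.058);print('hole',hw,hn,np.linalg.norm(hw-hn),'expect y sep .121')
t0=f(105,432,4,255,160,.028)
for q in[(300,332),(312,355),(184,412),(172,388)]: print('handle top', f(*q,4,255,160,.034).round(4))
print('shank end',t0.round(4)); print('tape',f(70,515,4,255,160,.02).round(4),'spool',f(535,192,4,255,160,.055).round(4),'jar',f(593,400,4,255,160,.08).round(4),'cone',f(720,255,4,255,160,.095).round(4))
P=cloud(d)
for n,(u,v) in dict(tabW=(180,203),hk=(316,252)).items(): print(n,P[v-2:v+3,u-2:u+3].reshape(-1,3).round(3)[::4].tolist())
E
```

```text
chest [[0.6576 0.445  0.115 ]
 [0.6828 0.2753 0.115 ]
 [0.4418 0.2363 0.115 ]
 [0.4099 0.405  0.115 ]] c [0.548  0.3404 0.115 ]
len 0.24412188570823534 0.25089921360662687
chest y dir->yaw of x 99.2041707224077
chest y dir->yaw of x 99.1845504366845
chest y dir->yaw of x 279.20417072240764
x dir 0.17160252429644646 98.46312737272483
x dir 0.1717345849003962 100.72501026028306
hole [0.60661947 0.24036235 0.058     ] [0.48658438 0.22864783 0.058     ] 0.12060535708877289 expect y sep .121
handle top [ 0.5118 -0.1133  0.034 ]
handle top [ 0.4976 -0.1205  0.034 ]
handle top [ 0.4625 -0.0415  0.034 ]
handle top [ 0.4772 -0.0342  0.034 ]
shank end [0.4506 0.007  0.028 ]
tape [0.4    0.0285 0.02  ] spool [ 0.596  -0.2567  0.055 ] jar [ 0.4672 -0.2829  0.08  ] cone [ 0.5519 -0.3575  0.095 ]
tabW [[0.613, 0.26, 0.058], [0.613, 0.25, 0.058], [0.61, 0.253, 0.058], [0.608, 0.255, 0.058], [0.605, 0.257, 0.061], [0.602, 0.259, 0.064], [0.603, 0.25, 0.059]]
hk [[0.495, -0.074, 0.028], [0.494, -0.083, 0.036], [0.492, -0.081, 0.034], [0.49, -0.079, 0.03], [0.487, -0.076, 0.038], [0.484, -0.073, 0.037], [0.485, -0.084, 0.032]]
```

```bash
cat >> h.py <<'E'
def plan(wps):
    """wps: list of (pos,yaw,n). prints rows from measured pose, each row in tool axes as then standing (tool down)"""
    o=sensors.get_obs(); T=T_tool(o); p=T[:3,3]; Rc=R.from_matrix(T[:3,:3]); out=[]
    for q,yaw,n in wps:
        Rt=R.from_euler('xyz',[np.pi,0,yaw]); rv=(Rc.inv()*Rt).as_rotvec()/n; dp=(np.array(q)-p)/n
        for i in range(n):
            s=Rc.inv().apply(dp)*1000; out.append(' '.join(f'{x:.0f}' for x in s)+' '+' '.join(f'{x:.3f}'.rstrip('0').rstrip('.') if abs(x)>5e-4 else '0' for x in rv)); Rc=Rc*R.from_rotvec(rv)
        p=np.array(q)
    print('t',o['time_s'],p.round(3)); print('; '.join(out))
E
python3 - <<'E'
from h import *
plan([((.487,-.077,.25),np.radians(23.7),10)])
E
```

```text
t 0.15 [ 0.487 -0.077  0.25 ]
-29 -42 5 0 0 -0.158; -22 -46 5 0 0 -0.158; -14 -49 5 0 0 -0.158; -7 -50 5 0 0 -0.158; 1 -51 5 0 0 -0.158; 9 -50 5 0 0 -0.158; 17 -48 5 0 0 -0.158; 25 -45 5 0 0 -0.158; 31 -40 5 0 0 -0.158; 37 -35 5 0 0 -0.158
```

Request:
{"method": "move_arm", "body": {
  "rows": "-29 -42 5 0 0 -0.158; -22 -46 5 0 0 -0.158; -14 -49 5 0 0 -0.158; -7 -50 5 0 0 -0.158; 1 -51 5 0 0 -0.158; 9 -50 5 0 0 -0.158; 17 -48 5 0 0 -0.158; 25 -45 5 0 0 -0.158; 31 -40 5 0 0 -0.158; 37 -35 5 0 0 -0.158; 0 0 0 0 0 0",
  "grip": 1
}}

```text
time_s: 1.52
ee_pos: [0.484, -0.0564, 0.2495]
eef_rot: [-3.139, 0.0, 0.46]
force: [-0.0, -0.3, -0.2]
grip_width: 0.0941
```

Run:
```python
from h import *
snap('wrist','w1')
go((.487,-.077,.20),np.radians(23.7))
```

```text
now [ 0.4835 -0.0577  0.2496] [-3.139e+00  1.000e-03  4.570e-01] t 1.575 | shift mm [-5.3 19.  49.6] rot [-0.002  0.001  0.043]
```

View pics/w1.png

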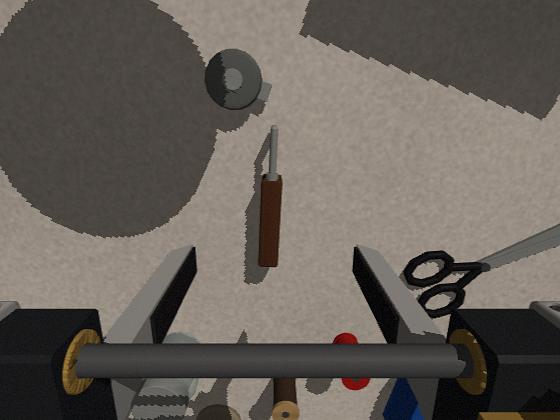

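Run:
```python
from h import *
d=load('w1')
P=cloud(d); hsv=cv2.cvtColor(d['color'],cv2.COLOR_BGR2HSV)
m=(P[...,2]>.029)&(P[...,2]<.04); m[:, :220]=0;m[:,320:]=0;m[:160]=0;m[290:]=0
q=P[m]; c=q[:,:2]; print(m.sum(), q.mean(0).round(4), q.min(0).round(3),q.max(0).round(3))
r=cv2.minAreaRect((c*1000).astype(np.float32)); print(r)
print('shank end',ptz(d,275,126,.028).round(4), 'front',ptz(d,273,176,.034).round(4),'rear',ptz(d,268,266,.034).round(4),[pt(d,268,200).round(4)])
crop('w1',220,100,320,290,4,'w1c')
```

```text
1951 [ 0.4863 -0.07    0.0332] [ 0.462 -0.12   0.029] [ 0.515 -0.018  0.036]
((485.35113525390625, -67.81727600097656), (20.0264892578125, 106.97611999511719), 23.63066864013672)
shank end [0.4524 0.0091 0.028 ] front [ 0.4706 -0.0315  0.034 ] rear [ 0.5065 -0.1155  0.034 ] [array([ 0.4765, -0.0542,  0.0339])]
```

View pics/w1c.png

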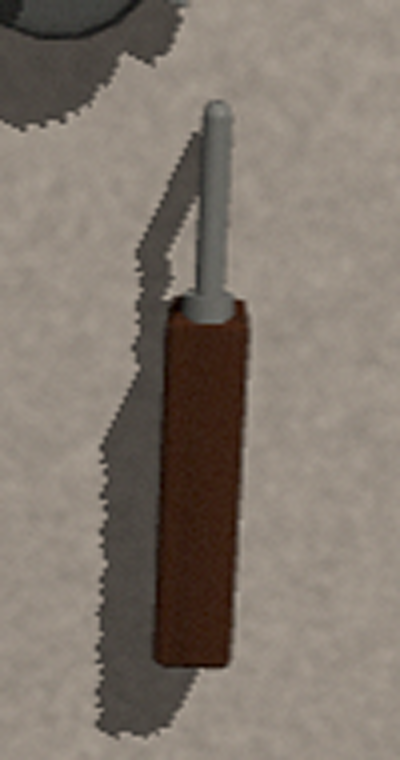

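Run:
```python
from h import *
y=np.radians(23.6)
plan([((.488,-.074,.20),y,2),((.488,-.074,.102),y,5)])
```

```text
t 1.575 [ 0.488 -0.074  0.102]
-2 8 25 -0.001 0 0.022; -1 8 25 -0.001 0 0.022; -0 -0 20 0 0 0; -0 -0 20 0 0 0; -0 -0 20 0 0 0; -0 -0 20 0 0 0; -0 -0 20 0 0 0
```

Request:
{"method": "move_arm", "body": {
  "rows": "-2 8 25 0 0 0.022; -1 8 25 0 0 0.022; 0 0 20 0 0 0; 0 0 20 0 0 0; 0 0 20 0 0 0; 0 0 20 0 0 0; 0 0 0 0 0 0"
}}

```text
time_s: 2.45
ee_pos: [0.4847, -0.0815, 0.1172]
eef_rot: [-3.141, 0.0, 0.392]
force: [0.5, -0.0, 0.5]
grip_width: 0.0942
```

Run:
```python
from h import *
go((.488,-.074,.102),np.radians(23.6))
```

```text
now [ 0.4847 -0.0815  0.1172] [-3.141  0.     0.392] t 2.45 | shift mm [ 5.9 -5.7 15.2] rot [-0.001  0.    -0.02 ]
```

Request:
{"method": "move_arm", "body": {
  "rows": "6 -6 8 0 0 -0.02; 0 0 7 0 0 0; 0 0 0 0 0 0"
}}

```text
time_s: 2.82
ee_pos: [0.4886, -0.0742, 0.103]
eef_rot: [3.141, -0.002, 0.411]
force: [0.1, -0.6, -0.6]
grip_width: 0.0941
```

Run:
```python
from h import *
go((.488,-.074,.102),np.radians(23.6))
```

```text
now [ 0.4886 -0.0742  0.103 ] [ 3.141e+00 -2.000e-03  4.110e-01] t 2.825 | shift mm [-0.5 -0.4  1. ] rot [ 0.001 -0.002 -0.001]
```

Close, then lift.

Request:
{"method": "move_arm", "body": {
  "rows": "0 0 0 0 0 0; 0 0 0 0 0 0; 0 0 0 0 0 0; 0 0 0 0 0 0; 0 0 0 0 0 0; 0 0 0 0 0 0",
  "grip": -1,
  "newtons": 30
}}

```text
time_s: 3.58
ee_pos: [0.4888, -0.0743, 0.1038]
eef_rot: [3.14, -0.003, 0.411]
force: [0.3, -0.4, 0.5]
grip_width: 0.0375
```

Request:
{"method": "move_arm", "body": {
  "rows": "0 0 -20 0 0 0; 0 0 -30 0 0 0; 0 0 -30 0 0 0; 0 0 -20 0 0 0; 0 0 0 0 0 0"
}}

```text
time_s: 4.2
ee_pos: [0.4882, -0.0742, 0.2062]
eef_rot: [3.141, -0.002, 0.411]
force: [0.5, 0.3, -0.5]
grip_width: 0.0003
```

Run:
```python
from h import *
snap('wrist','w2'); snap('side','s2')
o=sensors.get_obs();print(o['ee_pos'],o['eef_rot'],o['grip_width'])
```

```text
[ 0.48770824 -0.07403723  0.20464025] [-3.14069040e+00  6.09673125e-04  4.10747212e-01] 0.0005705419574372832
```

View pics/w2.png

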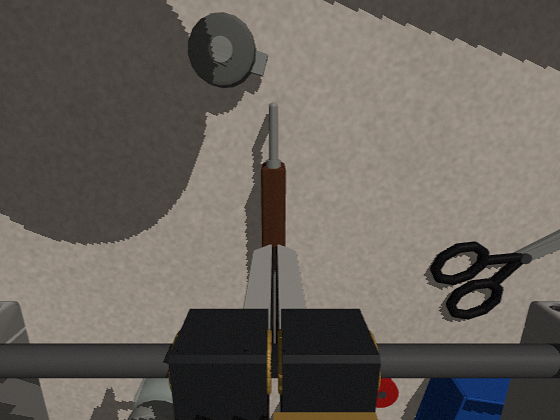

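View pics/s2.png

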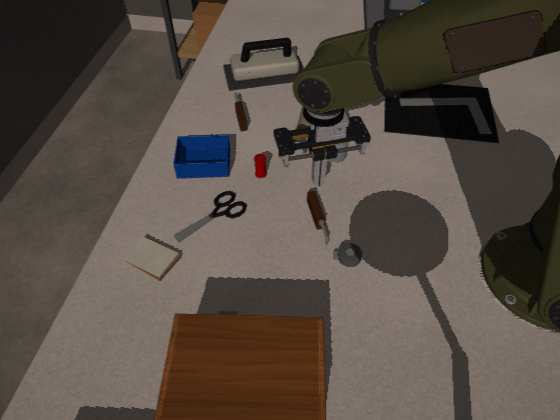

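Request:
{"method": "move_arm", "body": {
  "rows": "0 0 0 0 0 0; 0 0 0 0 0 0; 0 0 10 0 0 0; 0 0 10 0 0 0; 0 0 20 0 0 0; 0 0 20 0 0 0; 0 0 20 0 0 0; 0 0 20 0 0 0; 0 0 0 0 0 0",
  "grip": 0.1
}}

```text
time_s: 5.42
ee_pos: [0.4866, -0.0741, 0.0973]
eef_rot: [-3.139, 0.003, 0.411]
force: [-10.1, -1.1, 29.7]
grip_width: 0.0516
```

Run:
```python
from h import *
go((.488,-.074,.102),np.radians(23.6))
d=load('w2')
print('front',ptz(d,273,163,.034).round(4),'tip',ptz(d,274,104,.028).round(4))
```

```text
now [ 0.4866 -0.0741  0.0973] [-3.139e+00  3.000e-03  4.110e-01] t 5.425 | shift mm [ 1.3  0.5 -4.7] rot [-0.002  0.003 -0.001]
front [ 0.4695 -0.0322  0.034 ] tip [0.4527 0.0083 0.028 ]
```

Request:
{"method": "move_arm", "body": {
  "rows": "1 0 -6 0 0 0; 0 0 0 0 0 0"
}}

```text
time_s: 5.68
ee_pos: [0.4873, -0.0737, 0.1025]
eef_rot: [-3.139, 0.004, 0.41]
force: [-0.2, -0.0, 0.4]
grip_width: 0.0516
```

Request:
{"method": "move_arm", "body": {
  "rows": "0 0 0 0 0 0; 0 0 0 0 0 0; 0 0 0 0 0 0; 0 0 0 0 0 0; 0 0 0 0 0 0; 0 0 0 0 0 0; 0 0 0 0 0 0",
  "grip": -1,
  "newtons": 30
}}

```text
time_s: 6.55
ee_pos: [0.4868, -0.0735, 0.1013]
eef_rot: [-3.138, 0.005, 0.411]
force: [-0.4, -0.4, -0.3]
grip_width: 0.0197
```

Run:
```python
from h import *
y=np.radians(23.6)
plan([((.487,-.0735,.20),y,3),((.621,.12,.195),np.radians(9.2),6)])
```

```text
t 6.55 [0.621 0.12  0.195]
-0 -0 -33 -0.001 0.002 0; -0 -0 -33 -0.001 0.002 0; 0 -0 -33 -0.001 0.002 0; 33 -21 1 0 0 0.042; 32 -22 1 0 0 0.042; 32 -23 1 0 0 0.042; 31 -25 1 0 0 0.042; 29 -26 1 0 0 0.042; 28 -27 1 0 0 0.042
```

Request:
{"method": "move_arm", "body": {
  "rows": "0 0 -33 0 0.002 0; 0 0 -33 0 0.002 0; 0 0 -33 0 0 0; 33 -21 1 0 0 0.042; 32 -22 1 0 0 0.042; 32 -23 1 0 0 0.042; 31 -25 1 0 0 0.042; 29 -26 1 0 0 0.042; 28 -27 1 0 0 0.042; 0 0 0 0 0 0; 0 0 0 0 0 0"
}}

```text
time_s: 7.92
ee_pos: [0.6242, 0.1249, 0.1956]
eef_rot: [-3.138, 0.005, 0.149]
force: [0.7, -0.1, -1.4]
grip_width: 0.0199
```

Run:
```python
from h import *
snap('wrist','w3')
go((.621,.1535,.195),np.radians(9.2))
```

```text
now [0.6241 0.1249 0.1957] [-3.138  0.005  0.148] t 7.975 | shift mm [  1.2 -28.8   0.8] rot [-0.004  0.005 -0.012]
```

View pics/w3.png

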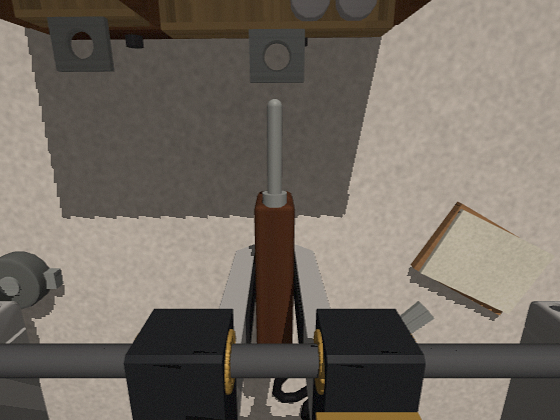

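Run:
```python
from h import *
crop('w3',235,20,325,210,4,'w3c')
```

```text
(no output)
```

View pics/w3c.png

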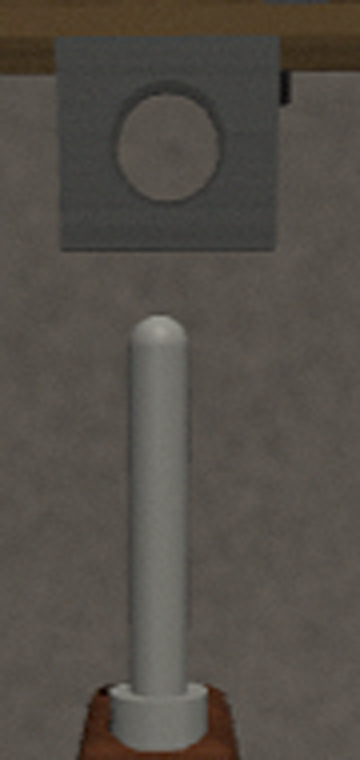

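Run:
```python
from h import *
d=load('w3'); o=sensors.get_obs(); Rt=R.from_euler('xyz',o['eef_rot']); p=o['ee_pos']
hole=ptz(d,277,55.5,.058)
tip=ptz(d,275,105.5,.1224); 
coll=ptz(d,275,198,.1224)
print('hole',hole,'shankend ctr',tip,'depth at shank',[pt(d,275,v).round(4) for v in(110,140,170)],'tab depth',pt(d,262,50).round(4),pt(d,262,75).round(4))
tl=Rt.inv().apply(tip-p); hl=Rt.inv().apply(hole-p); cl=Rt.inv().apply(coll-p)
print('tool frame tip',tl*1000,'hole',hl*1000,'collar',cl*1000)
# tab edges yaw
for a,b in [((235+62/4,20+248/4),(235+276/4,20+248/4)),((235+55/4,20+40/4),(235+62/4,20+248/4)),((235+280/4,20+40/4),(235+276/4,20+248/4))]:
    A=ptz(d,*a,.058);B=ptz(d,*b,.058);k=B-A;print(np.linalg.norm(k),np.degrees(np.arctan2(k[1],k[0])))
hn=ptz(d,82,45,.058);print('narrow hole',hn,np.linalg.norm(hn-hole))
```

```text
hole [0.60795692 0.24169435 0.058     ] shankend ctr [0.61154276 0.21094239 0.1224    ] depth at shank [array([0.6118, 0.209 , 0.1256]), array([0.6138, 0.196 , 0.1251]), array([0.6158, 0.1825, 0.1264])] tab depth [0.5984 0.2434 0.0581] [0.6003 0.2293 0.0579]
tool frame tip [  0.6806421  -86.72525098  73.61682517] hole [   2.02132534 -117.42406236  138.12796265] collar [  0.74255116 -43.48489551  73.45190668]
0.03366574812880099 8.517904637408058
0.029347490932894765 -80.56643944436752
0.02932024546014887 -81.15525890728293
narrow hole [0.4888964  0.22985617 0.058     ] 0.11964760327015948
```

Request:
{"method": "move_arm", "body": {
  "rows": "1 -15 0 0 0 0; 0 -15 10 0 0 0; 0 0 12 0 0 0; 0 0 0 0 0 0; 0 0 0 0 0 0"
}}

```text
time_s: 8.6
ee_pos: [0.6196, 0.1557, 0.1721]
eef_rot: [-3.138, 0.006, 0.148]
force: [0.6, -0.9, -1.0]
grip_width: 0.0195
```

Run:
```python
from h import *
snap('wrist','w4'); crop('w4',225,0,325,200,4,'w4c')
o=sensors.get_obs(); Rt=R.from_euler('xyz',o['eef_rot']); p=o['ee_pos']; print(p,o['eef_rot'])
print('hole in tool',Rt.inv().apply(np.array([.6080,.2417,.058])-p)*1000, 'tip z',p[2]-.0968)
```

```text
[0.61953058 0.1555963  0.17206371] [-3.13786588  0.0062119   0.14747502]
hole in tool [  1.95526644 -86.43772272 114.37668909] tip z 0.07526370691953838
```

View pics/w4c.png

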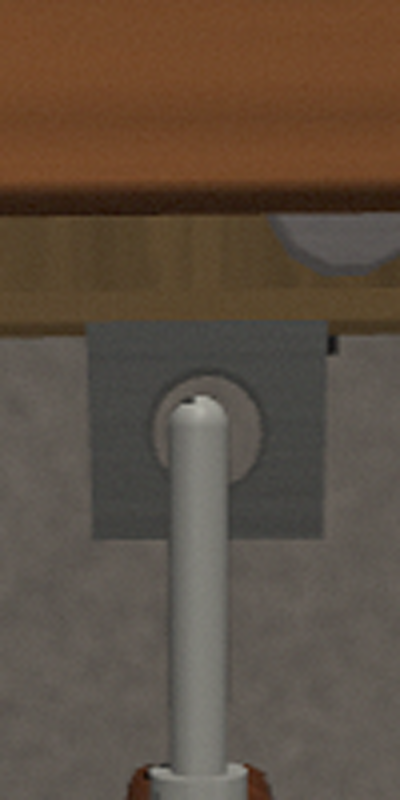

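Request:
{"method": "move_arm", "body": {
  "rows": "1.5 0 0 0 0 0; 0 0 10 0 0 0; 0 0 10 0 0 0; 0 0 8 0 0 0; 0 0 0 0 0 0"
}}

```text
time_s: 9.28
ee_pos: [0.621, 0.1554, 0.1419]
eef_rot: [-3.138, 0.006, 0.147]
force: [0.5, 0.3, -1.0]
grip_width: 0.0198
```

Run:
```python
from h import *
snap('wrist','w5'); crop('w5',225,0,325,200,4,'w5c')
o=sensors.get_obs(); Rt=R.from_euler('xyz',o['eef_rot']); p=o['ee_pos']; print(p,o['eef_rot'],o['force'])
print('hole in tool',Rt.inv().apply(np.array([.6080,.2417,.058])-p)*1000, 'tip z',p[2]-.0968)
```

```text
[0.6210968  0.15538987 0.14230418] [-3.13789165  0.00590044  0.1467295 ] [-0.61295849  0.42584694 -0.63466525]
hole in tool [  0.16021033 -86.98487516  84.62721028] tip z 0.045504178127296124
```

View pics/w5c.png

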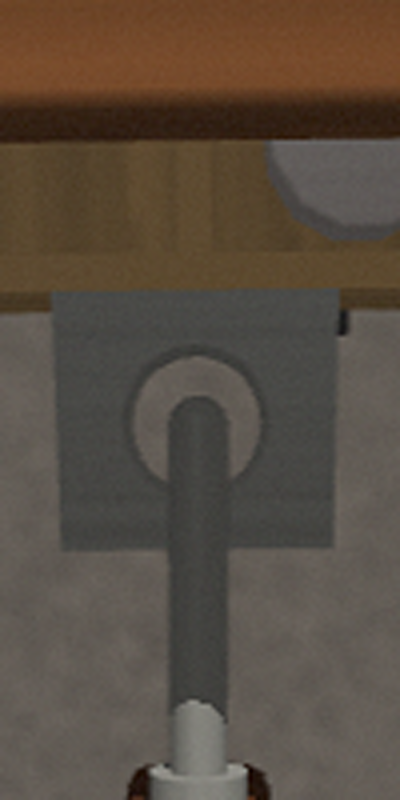

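Request:
{"method": "move_arm", "body": {
  "rows": "0 8 0 0 0 0; 0 12 0 0 0 0; 0 12 0 0 0 0; 0 12 0 0 0 0; 0 12 0 0 0 0; 0 0 0 0 0 0"
}}

```text
time_s: 10.07
ee_pos: [0.6302, 0.0954, 0.143]
eef_rot: [-3.137, 0.004, 0.146]
force: [-0.2, 0.3, -1.1]
grip_width: 0.0197
```

Run:
```python
from h import *
snap('wrist','w6'); crop('w6',205,0,345,200,4,'w6c')
o=sensors.get_obs(); print(o['ee_pos'],o['eef_rot'],o['force'],o['grip_width'])
```

```text
[0.63017715 0.09590681 0.142974  ] [-3.13737801  0.00424241  0.14607963] [ 0.15114192  0.10433893 -1.00970964] 0.01991140154996287
```

View pics/w6c.png

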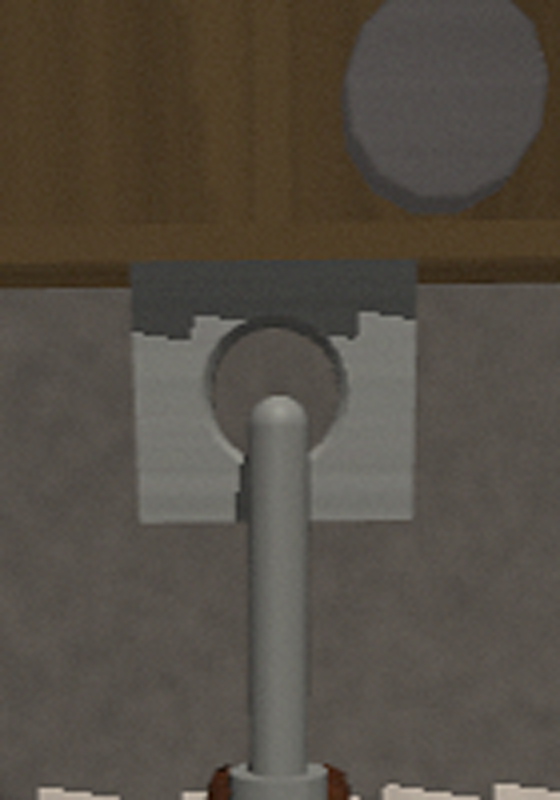

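Tray is following the hook; continue to the stop.

Request:
{"method": "move_arm", "body": {
  "rows": "0 12 0 0 0 0; 0 12 0 0 0 0; 0 10 0 0 0 0; 0 7 0 0 0 0; 0 0 0 0 0 0"
}}

```text
time_s: 10.75
ee_pos: [0.6357, 0.0576, 0.142]
eef_rot: [-3.129, 0.005, 0.148]
force: [0.5, -0.3, -1.0]
grip_width: 0.0197
```

Run:
```python
from h import *
snap('wrist','w7')
o=sensors.get_obs(); print(o['ee_pos'],o['force'],o['grip_width'])
d=load('w7'); P=cloud(d)
```

```text
[0.63562454 0.05751995 0.14205549] [-1.55959673  6.65959519 -1.0437356 ] 0.019945364675065552
```

View pics/w7.png

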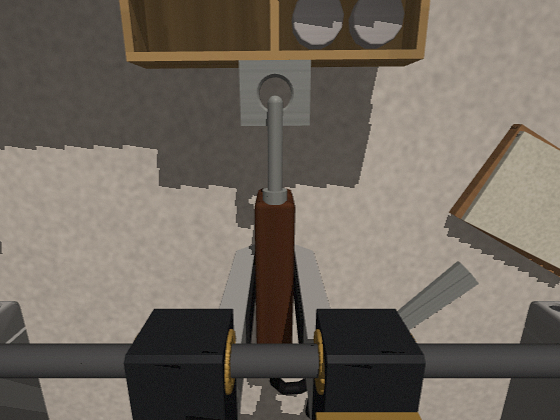

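Run:
```python
from h import *
d=load('w7')
h=ptz(d,275,91,.058);h0=np.array([.6080,.2417,.058]);print(h,np.linalg.norm(h-h0)*1000)
```

```text
[0.62198634 0.15130961 0.058     ] 91.4660601334046
```

Request:
{"method": "move_arm", "body": {
  "rows": "0 3 0 0 0 0; 0 0 0 0 0 0"
}}

```text
time_s: 11.05
ee_pos: [0.6355, 0.0571, 0.1416]
eef_rot: [-3.123, 0.007, 0.149]
force: [0.6, 3.0, -0.8]
grip_width: 0.02
```

Request:
{"method": "move_arm", "body": {
  "rows": "0 -4 0 0 0 0; 0 0 0 0 0 0; 0 0 -10 0 0 0; 0 0 -15 0 0 0; 0 0 -20 0 0 0; 0 0 -15 0 0 0; 0 0 0 0 0 0"
}}

```text
time_s: 11.92
ee_pos: [0.636, 0.0582, 0.2074]
eef_rot: [-3.126, 0.004, 0.148]
force: [0.1, -0.3, -2.2]
grip_width: 0.0196
```

Run:
```python
from h import *
snap('wrist','w8');snap('top','t8'); crop('t8',90,120,330,300,3,'t8c')
plan([((.56,-.04,.2),np.radians(9.2),4),((.50,-.085,.13),np.radians(18),3)])
```

```text
t 12.025 [ 0.5   -0.085  0.13 ]
-22 22 1 -0.004 0.002 -0.003; -22 21 1 -0.004 0.002 -0.003; -22 21 1 -0.004 0.002 -0.003; -23 21 1 -0.004 0.002 -0.003; -22 12 23 0 0 -0.051; -23 10 23 0 0 -0.051; -23 9 23 0 0 -0.051
```

View pics/w8.png

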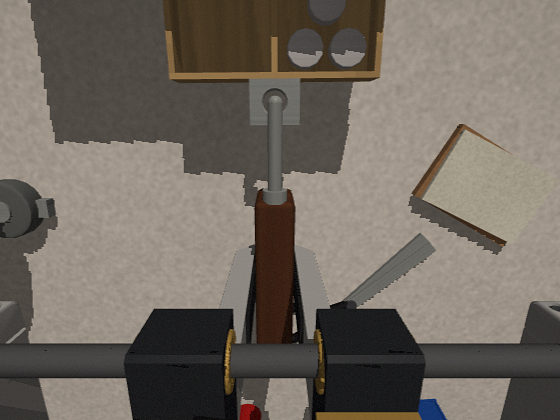

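View pics/t8c.png

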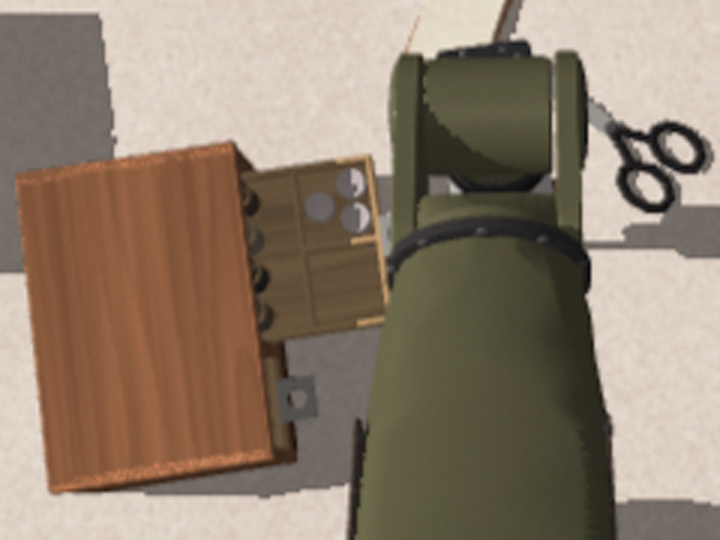

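Request:
{"method": "move_arm", "body": {
  "rows": "-22 22 1 -0.004 0 0; -22 21 1 -0.004 0 0; -22 21 1 -0.004 0 0; -23 21 1 -0.004 0 0; -22 12 23 0 0 -0.051; -23 10 23 0 0 -0.051; -23 9 15 0 0 -0.051; 0 0 0 0 0 0; 0 0 0 0 0 0"
}}

```text
time_s: 13.15
ee_pos: [0.4925, -0.0863, 0.1333]
eef_rot: [-3.136, 0.015, 0.305]
force: [-0.5, -0.3, -1.6]
grip_width: 0.0199
```

Run:
```python
from h import *
snap('wrist','w9')
go((.50,-.085,.1015),np.radians(18))
```

```text
now [ 0.4925 -0.0862  0.1333] [-3.137  0.015  0.306] t 13.2 | shift mm [ 8.   1.3 31.7] rot [-0.005  0.015 -0.009]
```

View pics/w9.png

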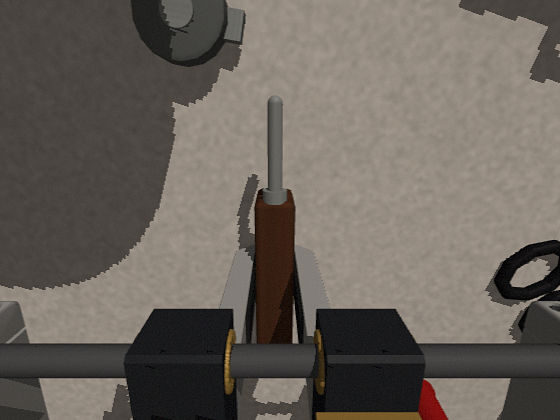

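Clear space below; lower gently to the table, then open.

Request:
{"method": "move_arm", "body": {
  "rows": "4 0 12 -0.005 0.015 0; 0 0 10 0 0 0; 0 0 6 0 0 0; 0 0 0 0 0 0"
}}

```text
time_s: 13.7
ee_pos: [0.4979, -0.084, 0.1053]
eef_rot: [3.141, -0.001, 0.306]
force: [-1.2, -0.3, -1.8]
grip_width: 0.0198
```

Request:
{"method": "move_arm", "body": {
  "rows": "0 0 2.5 0 0 0; 0 0 0 0 0 0; 0 0 0 0 0 0"
}}

```text
time_s: 14.08
ee_pos: [0.4981, -0.084, 0.1032]
eef_rot: [3.14, -0.002, 0.306]
force: [-0.3, -0.3, -1.0]
grip_width: 0.0202
```

Request:
{"method": "move_arm", "body": {
  "rows": "0 0 2 0 0 0; 0 0 0 0 0 0"
}}

```text
time_s: 14.32
ee_pos: [0.4983, -0.0841, 0.1014]
eef_rot: [3.14, -0.003, 0.306]
force: [-0.3, 0.4, -0.0]
grip_width: 0.0198
```

Touching down (weight off). Open.

Request:
{"method": "move_arm", "body": {
  "rows": "0 0 0 0 0 0; 0 0 0 0 0 0; 0 0 0 0 0 0; 0 0 0 0 0 0; 0 0 0 0 0 0; 0 0 0 0 0 0; 0 0 0 0 0 0",
  "grip": 0.2
}}

```text
time_s: 15.2
ee_pos: [0.4983, -0.0841, 0.1014]
eef_rot: [3.14, -0.003, 0.306]
force: [-0.0, -0.4, -1.0]
grip_width: 0.0562
```

Request:
{"method": "move_arm", "body": {
  "rows": "0 0 -25 0 0 0; 0 0 -30 0 0 0; 0 0 -40 0 0 0; 0 0 0 0 0 0"
}}

```text
time_s: 15.7
ee_pos: [0.4978, -0.084, 0.1988]
eef_rot: [3.14, -0.002, 0.306]
force: [0.1, 0.4, -0.2]
grip_width: 0.0568
```

Run:
```python
from h import *
snap('wrist','w10')
d=load('w10'); P=cloud(d); print(pt(d,275,200))
plan([((.56,-.20,.22),np.radians(0),4)])
```

```text
[ 0.49357338 -0.06651559  0.03368886]
t 15.75 [ 0.56 -0.2   0.22]
6 32 -6 0 0 0.076; 9 32 -6 0 0 0.076; 11 31 -6 0 0 0.076; 13 30 -6 0 0 0.076
```

View pics/w10.png

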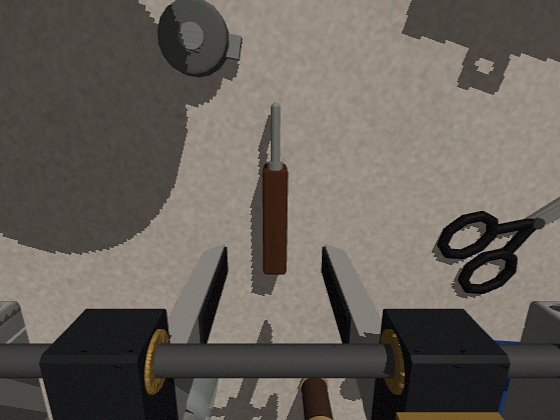

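Run:
```python
from h import *
plan([((.55,-.20,.24),np.radians(8),3),((.596,-.33,.24),np.radians(0),4)])
```

```text
t 15.75 [ 0.596 -0.33   0.24 ]
5 42 -14 0 0 0.055; 7 42 -14 0 0 0.055; 10 41 -14 0 0 0.055; 7 34 0 0 0 0.035; 8 34 0 0 0 0.035; 9 33 0 0 0 0.035; 10 33 0 0 0 0.035
```

Request:
{"method": "move_arm", "body": {
  "rows": "5 42 -14 0 0 0.055; 7 42 -14 0 0 0.055; 10 41 -14 0 0 0.055; 7 34 0 0 0 0.035; 8 34 0 0 0 0.035; 9 33 0 0 0 0.035; 10 33 0 0 0 0.035; 0 0 0 0 0 0; 0 0 0 0 0 0"
}}

```text
time_s: 16.88
ee_pos: [0.5949, -0.3367, 0.224]
eef_rot: [-3.133, 0.018, -0.007]
force: [1.1, -0.6, 0.6]
grip_width: 0.0563
```

Run:
```python
from h import *
snap('wrist','w11')
go((.596,-.257,.24),0)
```

```text
now [ 0.5948 -0.3367  0.224 ] [-3.133  0.018 -0.007] t 16.925 | shift mm [  0.3 -79.8 -15.3] rot [-0.009  0.018 -0.008]
```

View pics/w11.png

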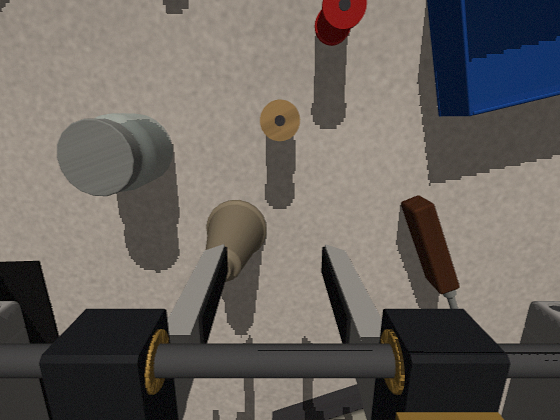

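Run:
```python
from h import *
d=load('w11'); s=ptz(d,280,120.5,.055); print(s,pt(d,288,115),ptz(d,261,121,.055)-ptz(d,299,121,.055))
plan([((s[0],s[1],.20),0,3),((s[0],s[1],.135),0,3)])
```

```text
[ 0.59719007 -0.25710849  0.055     ] [ 0.60312642 -0.25322522  0.05446406] [-0.02825072  0.00019117  0.        ]
t 16.925 [ 0.597 -0.257  0.135]
1 -26 8 -0.003 0.006 -0.003; 1 -26 8 -0.003 0.006 -0.003; 1 -27 8 -0.003 0.006 -0.003; -0 -0 22 0 0 0; -0 -0 22 0 0 0; -0 -0 22 0 0 0
```

Request:
{"method": "move_arm", "body": {
  "rows": "1 -26 0 -0.004 0.008 -0.003; 1 -26 5 -0.004 0.008 -0.003; 1 -26 10 0 0 0; 0 0 0 0 0 0; 0 0 0 0 0 0"
}}

```text
time_s: 17.55
ee_pos: [0.5975, -0.2534, 0.209]
eef_rot: [-3.141, 0.001, 0.003]
force: [0.1, -0.5, -0.1]
grip_width: 0.0563
```

Run:
```python
from h import *
go((.597,-.257,.125),0)
```

```text
now [ 0.5975 -0.2534  0.209 ] [-3.141e+00  1.000e-03  3.000e-03] t 17.55 | shift mm [-0.4  3.7 84. ] rot [-0.001  0.001  0.003]
```

Request:
{"method": "move_arm", "body": {
  "rows": "0 3.5 0 0 0 0; 0 0 25 0 0 0; 0 0 25 0 0 0; 0 0 22 0 0 0; 0 0 10 0 0 0; 0 0 0 0 0 0"
}}

```text
time_s: 18.3
ee_pos: [0.5974, -0.2619, 0.1267]
eef_rot: [3.14, -0.002, -0.001]
force: [-0.4, -0.3, 0.3]
grip_width: 0.0562
```

Run:
```python
from h import *
go((.597,-.257,.125),0)
```

```text
now [ 0.5974 -0.2619  0.1267] [ 3.14e+00 -2.00e-03 -1.00e-03] t 18.3 | shift mm [-0.4 -4.9  1.7] rot [ 0.001 -0.002 -0.001]
```

Request:
{"method": "move_arm", "body": {
  "rows": "0 -5 1 0 0 0; 0 0 0 0 0 0"
}}

```text
time_s: 18.55
ee_pos: [0.5979, -0.257, 0.1273]
eef_rot: [3.139, -0.004, -0.001]
force: [0.3, 0.7, -0.6]
grip_width: 0.0563
```

Request:
{"method": "move_arm", "body": {
  "rows": "0 0 0 0 0 0; 0 0 0 0 0 0; 0 0 0 0 0 0; 0 0 0 0 0 0; 0 0 0 0 0 0; 0 0 0 0 0 0; 0 0 0 0 0 0",
  "grip": -1,
  "newtons": 15
}}

```text
time_s: 19.42
ee_pos: [0.5982, -0.2571, 0.1285]
eef_rot: [3.139, -0.006, -0.001]
force: [0.8, 1.0, -0.0]
grip_width: 0.0291
```

Request:
{"method": "move_arm", "body": {
  "rows": "0 0 -20 0 0 0; 0 0 -30 0 0 0; 0 0 -40 0 0 0; 0 0 -30 0 0 0; 0 0 0 0 0 0"
}}

```text
time_s: 20.05
ee_pos: [0.5974, -0.2567, 0.2579]
eef_rot: [3.137, -0.009, -0.001]
force: [0.2, 0.6, -1.2]
grip_width: 0.0289
```

Run:
```python
from h import *
snap('side','s12'); crop('s12',200,50,400,200,4,'s12c')
snap('wrist','w12')
o=sensors.get_obs();print(o['ee_pos'],o['grip_width'])
plan([((.60,-.10,.25),np.radians(3),4),((.59,.12,.24),np.radians(9),6)])
```

```text
[ 0.59688359 -0.2563793   0.25447704] 0.028876055088761416
t 20.15 [0.59 0.12 0.24]
1 -39 1 0.001 -0.001 -0.013; 1 -39 1 0.001 -0.001 -0.013; 2 -39 1 0.001 -0.001 -0.013; 2 -39 1 0.001 -0.001 -0.013; 0 -37 2 0 0 -0.017; 1 -37 2 0 0 -0.017; 2 -37 2 0 0 -0.017; 2 -37 2 0 0 -0.017; 3 -37 2 0 0 -0.017; 3 -37 2 0 0 -0.017
```

View pics/s12c.png

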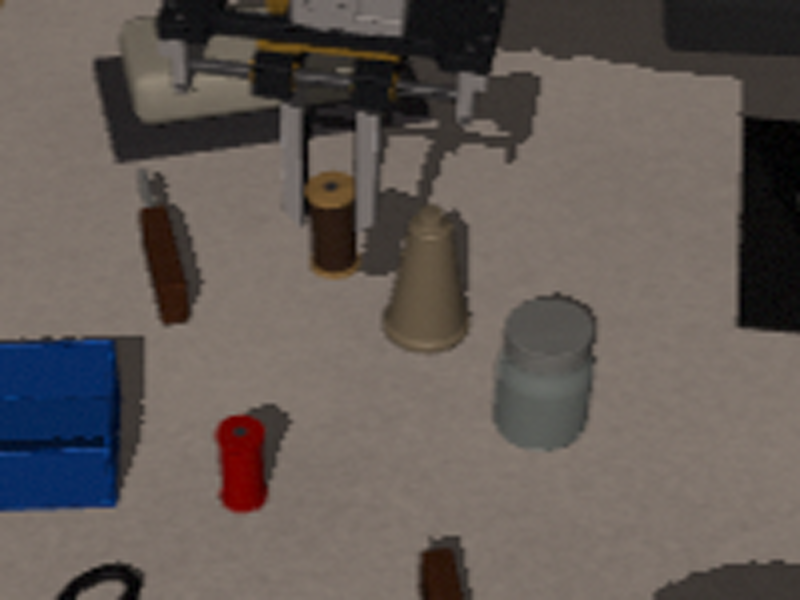

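View pics/w12.png

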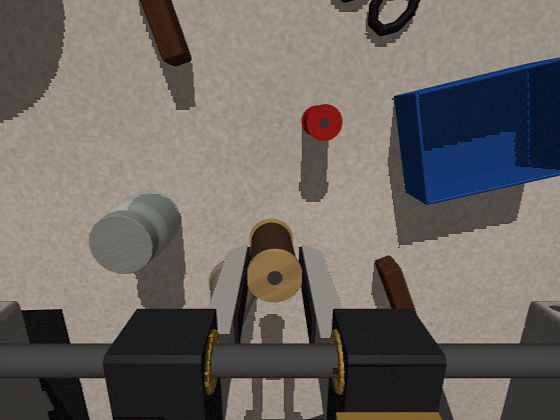

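Request:
{"method": "move_arm", "body": {
  "rows": "1 -39 1 0 0 -0.013; 1 -39 1 0 0 -0.013; 2 -39 1 0 0 -0.013; 2 -39 1 0 0 -0.013; 0 -37 2 0 0 -0.017; 1 -37 2 0 0 -0.017; 2 -37 2 0 0 -0.017; 2 -37 2 0 0 -0.017; 3 -35 2 0 0 -0.017; 3 -20 2 0 0 -0.017; 0 0 0 0 0 0; 0 0 0 0 0 0"
}}

```text
time_s: 21.65
ee_pos: [0.5874, 0.1129, 0.2218]
eef_rot: [-3.139, 0.02, 0.156]
force: [0.1, -0.3, -0.7]
grip_width: 0.0286
```

Run:
```python
from h import *
snap('wrist','w13')
go((.581,.1944,.20),np.radians(9))
```

```text
now [0.5874 0.1128 0.2219] [-3.139  0.02   0.156] t 21.7 | shift mm [  6.7 -81.6  22. ] rot [-0.003  0.02  -0.001]
```

View pics/w13.png

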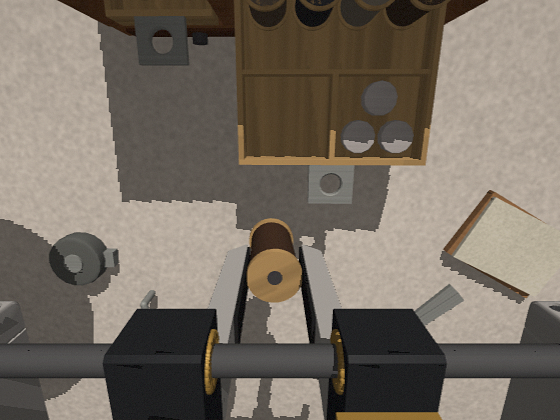

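Run:
```python
from h import *
d=load('w13'); h=ptz(d,330.5,182.5,.058); a=np.radians(99);x=np.array([np.cos(a),np.sin(a),0]);y=np.array([-x[1],x[0],0])
print('hole',h,'empty from hole',h+.0495*x+.034*y)
c=[ptz(d,u,v,.058) for u,v in[(243,158),(331,158),(332,73),(246,73)]];print(np.round(c,4),np.mean(c,0).round(4))
P=cloud(d);
o=sensors.get_obs();Mi=np.linalg.inv(d['M']);K=d['K'];T=T_tool(o)
for z in(.0735,.1285):
    w=T@np.array([0,0,z,1]);q=K@(Mi@w)[:3];print(z,q[:2]/q[2])
print('floor z',pt(d,290,110),pt(d,290,180))
```

```text
hole [0.62183703 0.15172167 0.058     ] empty from hole [0.58051212 0.19529347 0.058     ]
[[0.5533 0.1596 0.058 ]
 [0.6184 0.17   0.058 ]
 [0.607  0.2279 0.058 ]
 [0.5477 0.2187 0.058 ]] [0.5816 0.1941 0.058 ]
0.0735 [273.53134905 277.60541983]
0.1285 [273.68124622 239.12644741]
floor z [0.582817  0.1994065 0.0373236] [0.59435659 0.1378976  0.00103216]
```

Request:
{"method": "move_arm", "body": {
  "rows": "2 -28 0 0 0.01 0; 2 -27 0 0 0.01 0; 2 -26 0 0 0 0; 0 0 10 0 0 0; 0 0 0 0 0 0; 0 0 0 0 0 0"
}}

```text
time_s: 22.45
ee_pos: [0.5824, 0.1888, 0.2117]
eef_rot: [-3.139, -0.001, 0.147]
force: [0.2, -0.3, -0.4]
grip_width: 0.0287
```

Run:
```python
from h import *
snap('wrist','w14');go((.581,.1945,.1665),np.radians(9))
```

```text
now [0.5824 0.1888 0.2116] [-3.139 -0.     0.147] t 22.5 | shift mm [-0.5 -5.8 45.1] rot [-0.002 -0.    -0.01 ]
```

View pics/w14.png

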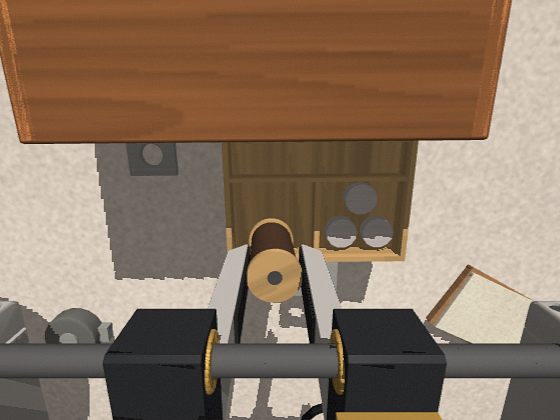

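Request:
{"method": "move_arm", "body": {
  "rows": "0 -5.5 0 0 0 -0.01; 0 0 12 0 0 0; 0 0 12 0 0 0; 0 0 10 0 0 0; 0 0 3 0 0 0; 0 0 0 0 0 0; 0 0 0 0 0 0"
}}

```text
time_s: 23.38
ee_pos: [0.5816, 0.1938, 0.1716]
eef_rot: [-3.14, 0.0, 0.156]
force: [-0.3, 0.4, 0.2]
grip_width: 0.0288
```

Run:
```python
from h import *
snap('wrist','w15');go((.581,.1945,.1665),np.radians(9)); print(sensors.get_obs()['force'])
```

```text
now [0.5816 0.1938 0.1717] [-3.14   0.     0.156] t 23.425 | shift mm [-0.5 -0.7  5.2] rot [-0.002  0.    -0.001]
[ 0.41379506  0.35061092 -0.53461314]
```

View pics/w15.png

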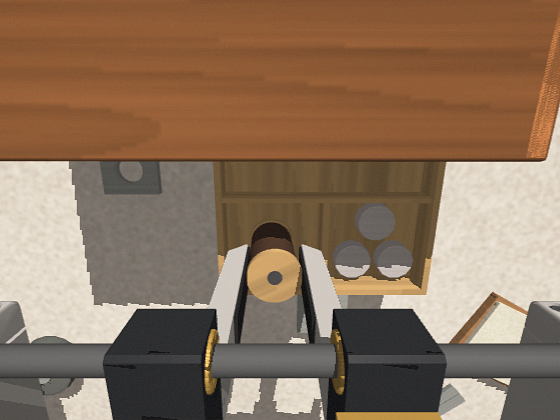

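Spool is within the compartment; lower in small steps until contact.

Request:
{"method": "move_arm", "body": {
  "rows": "0 0 2.5 0 0 0; 0 0 0 0 0 0; 0 0 1.5 0 0 0; 0 0 0 0 0 0"
}}

```text
time_s: 23.92
ee_pos: [0.5818, 0.1939, 0.168]
eef_rot: [-3.139, -0.001, 0.156]
force: [-0.8, 0.0, -0.5]
grip_width: 0.0288
```

Request:
{"method": "move_arm", "body": {
  "rows": "0 0 1 0 0 0; 0 0 0 0 0 0"
}}

```text
time_s: 24.18
ee_pos: [0.5818, 0.1939, 0.1669]
eef_rot: [-3.139, -0.001, 0.156]
force: [-0.8, -0.5, -1.0]
grip_width: 0.0285
```

Request:
{"method": "move_arm", "body": {
  "rows": "0 0 1.5 0 0 0; 0 0 0 0 0 0"
}}

```text
time_s: 24.42
ee_pos: [0.582, 0.194, 0.1665]
eef_rot: [-3.139, -0.002, 0.157]
force: [-0.1, 0.3, 0.6]
grip_width: 0.029
```

Request:
{"method": "move_arm", "body": {
  "rows": "0 0 1 0 0 0; 0 0 0 0 0 0"
}}

```text
time_s: 24.68
ee_pos: [0.5821, 0.1942, 0.1665]
eef_rot: [-3.139, -0.003, 0.157]
force: [-0.4, 0.5, 0.9]
grip_width: 0.0291
```

Request:
{"method": "move_arm", "body": {
  "rows": "0 0 0 0 0 0; 0 0 0 0 0 0; 0 0 0 0 0 0; 0 0 0 0 0 0; 0 0 0 0 0 0",
  "grip": 0.1
}}

```text
time_s: 25.3
ee_pos: [0.5821, 0.1941, 0.1657]
eef_rot: [-3.139, -0.002, 0.156]
force: [-0.1, -0.8, 0.1]
grip_width: 0.0517
```

Request:
{"method": "move_arm", "body": {
  "rows": "0 0 -10 0 0 0; 0 0 -30 0 0 0; 0 0 -40 0 0 0; 0 40 -10 0 0 0; 0 50 0 0 0 0; 0 40 0 0 0 0; 0 0 0 0 0 0"
}}

```text
time_s: 26.18
ee_pos: [0.6027, 0.0624, 0.2635]
eef_rot: [-3.14, -0.007, 0.158]
force: [-0.3, 0.6, 0.6]
grip_width: 0.0514
```

Run:
```python
from h import *
snap('wrist','w16'); snap('top','t16'); snap('side','s16')
o=sensors.get_obs();print(o['ee_pos'],o['time_s'])
```

```text
[0.60236426 0.06531325 0.26309856] 26.325
```

View pics/w16.png

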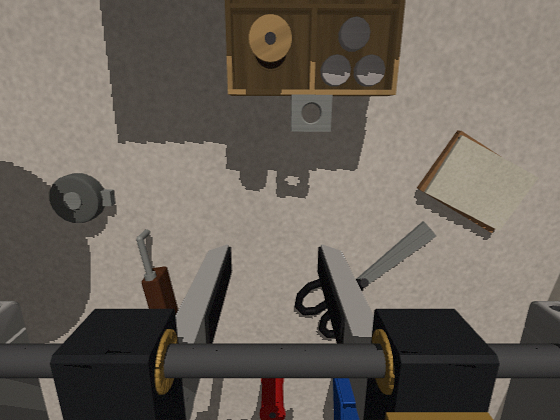

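View pics/t16.png

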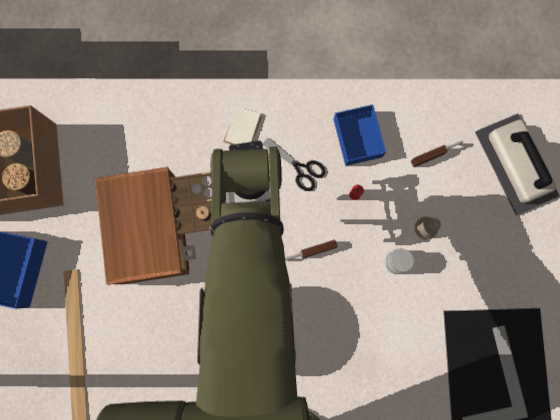

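View pics/s16.png

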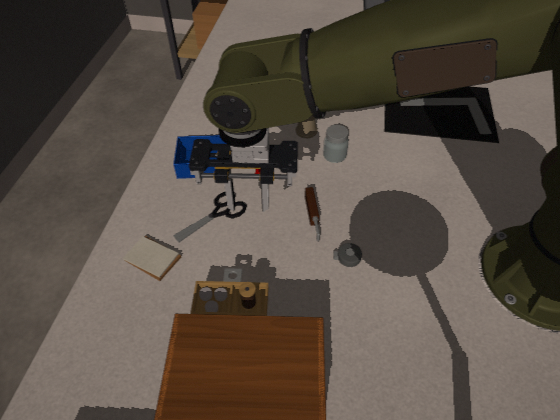

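Run:
```python
from h import *
d=load('w16'); h=ptz(d,311,112.5,.058); a=np.radians(99);x=np.array([np.cos(a),np.sin(a),0]);y=np.array([-x[1],x[0],0])
s=ptz(d,270,38,.093); e=h+.0495*x+.034*y; r=s-e
print('hole',h,'spool',s,'rel',r@x,r@y,'top z',pt(d,262,30)[2],'tray out', .008+np.dot(np.array([.608,.2417,.058])-h,x))
d=load('t16'); s2=ptz(d,203,213,.093); r=s2-e; print('top cam spool',s2,r@x,r@y, pt(d,202,210)[2],'hook handle top z',[pt(d,u,v)[2].round(3) for u,v in[(322,248),(330,245)]])
```

```text
hole [0.62187877 0.15070738 0.058     ] spool [0.58019419 0.19434798 0.093     ] rel 0.00012421869403413235 0.00034447919807561707 top z 0.09235139723965313 tray out 0.10004346792203822
top cam spool [0.57760494 0.1925071  0.093     ] -0.0012889506376681718 0.0031898352327895873 0.09294723611758693 hook handle top z [np.float64(0.03), np.float64(0.035)]
```

Request:
{"method": "move_arm", "body": {
  "rows": "0 0 0 0 0 0; 0 0 0 0 0 0; 0 0 0 0 0 0"
}}

```text
time_s: 26.7
ee_pos: [0.602, 0.0678, 0.2632]
eef_rot: [-3.139, -0.006, 0.165]
force: [-0.3, 0.4, 0.0]
grip_width: 0.0521
```

```bash
python3 -c "
from station import ctrl; print(ctrl.hand_in())"
```

```text
the job is handed in; nothing more can be done
None
```

I pulled the wide tray out with the hook, laid the hook back on the table, stood the brown spool in the tray's empty compartment, and handed in at about 26.7 s of the 59 s allowed.

**What did not go to plan:**
- My first grasp of the hook closed on nothing because I lifted before the fingers had shut.
- On the second descent the fingertips pressed the table with about 30 N. I backed off and the grasp then held. The force passed no limit.

**Last checks:**
- **Tray:** measured about 100 mm out, at its stop.
- **Spool:** within about 0.5 mm of the compartment's centre by the wrist camera. The top camera read up to 3 mm off, well inside the 28 mm allowed. Its top is at z = 93 mm, as it should be when standing on the floor.
- **Hook:** standing on its handle on the table and let go, with its top at 30 to 35 mm.
- **Narrow tray and bystanders:** the narrow tray still looks shut. The cone, jar, scissors and tape look unmoved in the final pictures; I judged these by eye and did not measure them.
- **Arm:** clear of everything when the job was handed in.

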